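Switch on the guarded electropolishing supply

TASK

Switch on the grey supply unit: lift the clear hinged guard by its red lip with a finger, keep it up on the finger while the fingertip pushes the toggle underneath fully over to the back (on), then draw back and let the guard drop fully shut. Work gently with the fingers only, grasp nothing, and leave the other things on the worktop where they are.

Things in the scene. Friction and masses are not known exactly. Their poses are not given: they have to be found in the camera images.
- supply_unit: grey electropolishing supply unit, fixed to the worktop; 120 mm deep (its x), 150 mm wide (its y), top panel 85 mm above the worktop. Origin on the worktop straight below the toggle's pivot; x points from its front to its back (the front looks to the robot's left, between -x and +y), z up. Front face at x = -30 mm, back at x = +90 mm. Guard and toggle are centred on y = 0. It must not feel more than 25 N from the fingers.
- guard (a joint): hinge of the clear hood with a red lip that covers the toggle. 0 = shut, grows to 1.0 rad as the front rises; it always falls shut by its own weight (120 g, under 1 N at the lip). Hinge axis along the unit's y at x = +30 mm, z = 93 mm. The hood is 100 mm wide (94 mm inside), open underneath, its top 45 mm above the hinge.
- guard_lip (a point): middle of the front edge of the guard's red lip. The lip is 100 mm wide and 6 mm thick at the edge, and overhangs the unit's front face by about 23 mm; shut, this point lies at x = -53.5 mm, z = 98 mm in the unit's frame and the lip's underside at z = 95 mm, with free space below it down to the worktop.
- toggle (a joint): the toggle under the guard, a lever with a red sleeve. 0 = off, leaning 0.4 rad to the unit's front; 0.8 rad = on, leaning 0.4 rad to its back. Stays where it is left; about 1 N at the tip moves it. Pivot at x = 0, y = 0, z = 93 mm in the unit's frame.
- toggle_tip (a point): tip of the toggle, 35 mm from its pivot; the red sleeve is 10 mm thick and covers the upper 24 mm. In the unit's frame at x = -14 mm, z = 125 mm when off, and x = +14 mm, z = 125 mm when on.
- loupe: loose bystander: black stand magnifier, 39 mm wide, 38 mm high; origin at the middle of its underside. Not to be moved.
- specimen_red: loose bystander in front of the supply unit: red round specimen mount, 30 mm wide, 13 mm high; origin at the middle of its underside. Not to be moved.
- specimen_green: loose bystander in front of the supply unit: green round specimen mount, 30 mm wide, 18 mm high; origin at the middle of its underside. Not to be moved.
- objective_case: loose bystander beside the supply unit: round screw-top objective case with black base and pale grey top, 42 mm wide, 54 mm high; origin at the middle of its underside. Not to be moved.
- tape_roll: loose bystander: roll of yellow tape lying flat, 84 mm wide, 19 mm high; origin at the middle of its underside. Not to be moved.
- marker_red: loose bystander: red marker pen lying down, 136 mm long; origin at the middle of its underside. Not to be moved.

How it is judged:
By the outcome, as a careful person would: the job done as asked, in the order asked, and still so for the second after the job is handed in, with the robot touching nothing.
It also fails if it takes over 54 s, if anything falls off the work surface, if the arm or the gripper's body presses on something with over 40 N, if the wrist force passes 120 N, or if a joint passes its speed limit or range.

ROBOT

A 6-joint arm with a two-finger parallel gripper is mounted at the origin on a cart in front of the work surface, level with it; the furniture and walls round the work are solid. World frame = base frame: x ahead of the robot, y to its left, z up, the work surface at z = 0. Lengths are in m, angles in rad, forces in N, time in s.
With the tool pointing down it reaches from about 0.35 to 0.975 m from the base axis. Payload 4.9 kg.
Tool frame: the origin (TCP) lies midway between the tips of the shut fingers; the grasp point (between the pads) lies 19 mm behind it; z points along the fingers, y is the line along which they close (so a half turn about z gives the same grasp; the last joint's range is limited). The gripper opens to 85 mm and grips with 20 to 120 N. Pads are 22 mm wide; open, the fingers measure 114 mm over their backs; the gripper's body (76 mm by 85 mm) begins 54 mm behind the grasp point. The pads swing forward as they close: fully open they stand 13 mm farther back than shut.
Start: joints at [-1.253, 0.053, 1.613, -0, 1.476, -0.119], TCP at [0.264, -0.566, 0.231] pointing down, gripper open.
Joint ranges: [-3.01, 3.01], [-1.01, 2.22], [0.06, 2.58], [-1.02, 4.17], [0.09, 2.62], [-3.14, 3.14]. Speed limits (rad/s): [2.57, 2.57, 3.14, 3.14, 3.14, 3.14].

INTERFACE

Orientations are given as a unit quaternion [w, x, y, z].
In Python, from plant import state, grab_frame, camera_info, job_done, spot_in, masks_of, pinpoint gives the robot as it stands.
- The arm moves only by the shell command python3 -m handwheel 'ROWS' [OPENING]. ROWS is JSON, a list that holds one entry, the list of rows, each a list of 6 numbers: the shift along the world's x, y, z in m, then the turn, a rotation vector about the world's x, y, z in degrees. In form: [[[tx, ty, tz, ax, ay, az], ...]]. A call has 1 to 20 rows; each row shifts and turns the commanded pose from where the row before left it; what a row does not reach is not made up. A row lasts 1/12 s, in which the tool goes at most 41.7 mm and 7.16 degrees, less where a joint would pass 70% of its speed; a pose out of reach is approached as far as the arm can. A call is refused whole if a number of a shift passes 0.0417 or a number of a turn 7.16, either way. A call with a gripper value outside its range is refused whole. OPENING is the opening, from 0 (shut) to 1 (fully open), set as the call begins (- or left out, the last holds). The fingers move at their own pace and stop on an object; the grip force is fixed at half the most. Time passes only in rows, so rows that do not move let the fingers close. It gives the time, the measured TCP pose, the force, the opening and the grip force at its end, in the units of the state.
- state(): the state, without advancing time (a new reading comes with each control period).
- grab_frame(name): name is "scene" or "top" or "wrist"; returns (picture, depth): 420x560x3 uint8, blue, green, red; 420x560 float32, m along the optical axis (not along the pixel's ray), 0 where there is no reading.
- camera_info(name): a dict with "fx", "fy", "cx", "cy" (pixels), "T" (4x4, takes a point from camera to world coordinates). Camera axes: x right, y up, looking along -z (the intrinsics and any distortion apply to the point x, -y, -z); pixel columns grow to the right and rows downward; lengths in m; the calibration is good to about 2 mm. A picture is of the moment at which its call begins: read the wrist's pose just before it. camera_info takes no time and is no camera call; for the wrist camera it gives the pose at the moment of the call.
- job_done(): hands the job in; it is judged then, once.
Trained networks look in the newest picture that a camera, given by its name, has taken for a name from the list of things; names that differ only in an ending like _2 or _b are one class to them, and where a whole thing is asked for, a point or a joint stands for the part that bears it (a point fixed in the world has none). Each returns a list of dicts, best first, with "conf" (0 to 1); they miss things now and then, are a little off and sometimes report something else, mostly with a low value. They report only what shows in the picture. A call takes as long as a camera call.
- spot_in(camera, thing): "box" ([left, top, width, height] in pixels, round what is visible of it).
- masks_of(camera, thing): "region" (420x560 bool, what is visible of it) and "box" ([left, top, width, height] in pixels, round what is visible of it).
- pinpoint(camera, thing): "position" ([column, row] in pixels: a listed point, or the origin of a listed thing).
The state is a dict: "time": time; "joint_pos": joint angles; "joint_vel": joint speeds; "joint_efforts": joint torques, N m; "tool_pos": TCP position; "tool_rot": TCP orientation; "contact_force": force on the tool from outside, world axes, zero at the start; "ft_torque": the same for the moment, N m; "gripper_width": opening from 0.0 (shut) to 1.0 (fully open); "grasp_force": force on a finger pad.
Only numpy, scipy, OpenCV 4.12 (cv2) and the standard library are available. Lean on these libraries where they do the work, as an engineer would, in place of code of your own. Each camera call takes 0.05 s, during which the arm holds its last target. There are 200 camera calls.

## Working session

There is one attempt and no reset: what is moved stays moved. The work goes in short steps, Python scripts to look and compute and a shell command to move; the robot and the scene stay as the last step left them, time stands still between calls to the robot, and variables do not carry over. Pictures are saved under pics/ and viewed, at most 10 in all, crops included, and the job is handed in when it is done.

```bash
mkdir -p pics; ls; cat > h.py <<'E'
import numpy as np, cv2
from plant import *
def world(cam,u,v,d):
    c=camera_info(cam); p=np.array([(u-c['cx'])/c['fx']*d,-(v-c['cy'])/c['fy']*d,-d,1]); return (c['T']@p)[:3]
def proj(cam,P):
    c=camera_info(cam); p=np.linalg.inv(c['T'])@np.r_[P,1]; return c['cx']+c['fx']*p[0]/-p[2], c['cy']-c['fy']*p[1]/-p[2]
E
python3 - <<'E'
from h import *
ims=[]
for c in ["scene","top"]:
    im,d=grab_frame(c); cv2.imwrite(f"pics/{c}0.png",im); np.save(c,d)
    i=camera_info(c); print(c,{k:np.round(v,3).tolist() for k,v in i.items() if k not in('name',)} )
    for t in ["supply_unit","guard","guard_lip","toggle_tip","loupe","specimen_red","specimen_green","objective_case","tape_roll","marker_red"]:
        for r in pinpoint(c,t)[:1]:
            u,v=r['position']; dd=d[min(max(int(v),0),419),min(max(int(u),0),559)]
            print(t,round(r['conf'],2),np.round([u,v],0),np.round(world(c,u,v,dd),3))
print(state())
E
```

```text
pics
scene {'fx': 423.816, 'fy': 423.816, 'cx': 277.601, 'cy': 215.756, 'T': [[-0.82, 0.237, -0.521, -0.042], [-0.572, -0.348, 0.743, 0.853], [-0.005, 0.907, 0.421, 0.596], [0.0, 0.0, 0.0, 1.0]]}
supply_unit 0.91 [200. 305.] [0.513 0.349 0.051]Traceback (most recent call last):
  File "<stdin>", line 7, in <module>
ValueError: it knows: guard_lip, loupe, marker_red, objective_case, specimen_green, specimen_red, supply_unit, tape_roll, toggle_tip
```

```bash
python3 - <<'E'
from h import *
for c in ["scene","top"]:
    im,d=grab_frame(c); cv2.imwrite(f"pics/{c}0.png",im); np.save(c,d)
    if c=="top": print({k:np.round(v,3).tolist() for k,v in camera_info(c).items()})
    for t in ["supply_unit","guard_lip","toggle_tip","loupe","specimen_red","specimen_green","objective_case","tape_roll","marker_red"]:
        for r in pinpoint(c,t)[:1]:
            u,v=r['position']; dd=d[min(max(int(v),0),419),min(max(int(u),0),559)]
            print(t,round(r['conf'],2),np.round([u,v],0),np.round(world(c,u,v,dd),3))
print(state())
E
```

```text
supply_unit 0.93 [199. 307.] [0.519 0.346 0.04 ]
guard_lip 0.75 [170. 278.] [ 0.708  0.264 -0.   ]
loupe 0.54 [338. 245.] [ 0.42  -0.103  0.019]
specimen_red 0.48 [151. 328.] [0.579 0.43  0.014]
specimen_green 0.71 [144. 305.] [0.648 0.39  0.018]
tape_roll 0.55 [354. 213.] [ 0.478 -0.324  0.02 ]
marker_red 0.5 [350. 232.] [ 0.444 -0.224 -0.   ]
{'fx': 546.893, 'fy': 546.893, 'cx': 286.592, 'cy': 210.137, 'T': [[-0.182, 0.929, -0.321, 0.023], [-0.983, -0.17, 0.067, 0.14], [0.007, 0.328, 0.945, 1.734], [0.0, 0.0, 0.0, 1.0]]}
supply_unit 0.56 [206. 237.] [0.526 0.283 0.137]
guard_lip 0.68 [186. 230.] [0.57  0.347 0.102]
toggle_tip 0.65 [169. 236.] [0.589 0.413 0.011]
loupe 0.67 [339. 260.] [ 0.406 -0.114  0.037]
specimen_red 0.45 [170. 235.] [0.595 0.409 0.008]
specimen_green 0.43 [178. 215.] [0.656 0.374 0.014]
objective_case 0.7 [217. 200.] [0.669 0.24  0.052]
tape_roll 0.6 [407. 223.] [ 0.495 -0.37  -0.002]
marker_red 0.57 [369. 246.] [ 0.437 -0.224  0.013]
{'time': 1.1, 'joint_pos': array([-1.25298588e+00,  5.27040501e-02,  1.61292994e+00,  5.63575289e-06,
        1.47604190e+00, -1.18999260e-01]), 'joint_vel': array([-0.00014612,  0.00076936, -0.0008027 ,  0.00065005, -0.00151945,
       -0.00054456]), 'joint_efforts': array([ 9.87139138e-04, -3.93692708e+01, -3.70465958e+01, -6.79176446e-05,
        5.01982358e-04, -8.95809848e-06]), 'tool_pos': array([ 0.26439546, -0.56627392,  0.23128315]), 'tool_rot': array([-4.16899443e-05,  9.76244373e-01,  2.16672385e-01, -1.33877610e-06]), 'contact_force': array([ 0.42334691,  0.19821084, -0.10685062]), 'ft_torque': array([-0.01117844, -0.01930594,  0.01296583]), 'grasp_force': 0.0, 'gripper_width': 0.9972727939198162}
```

View pics/scene0.png

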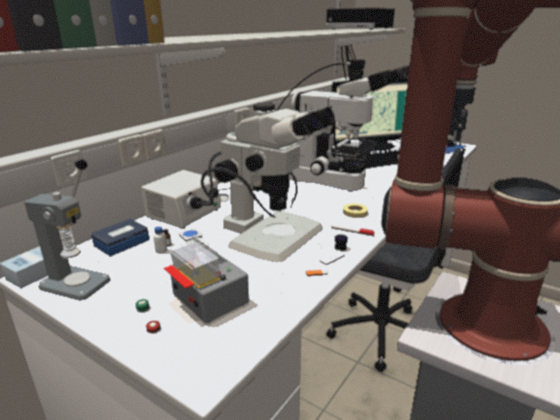

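View pics/top0.png

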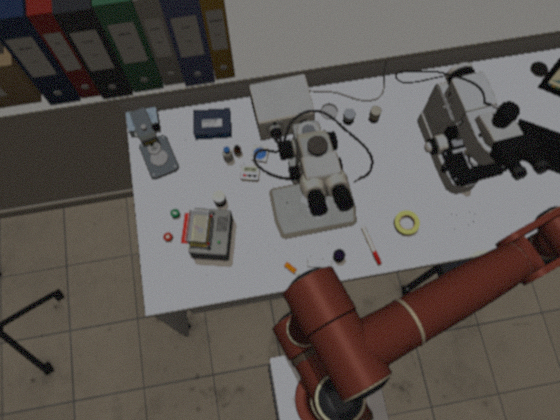

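The scene view shows the grey unit at about (208,283), with its red lip at (180,277) and the specimens at (142,305) and (152,326). The top view shows the unit at (210,235) with the lip along column 186, facing +y.

```bash
python3 - <<'E'
from h import *
for c in ["scene","top"]:
    im=cv2.imread(f"pics/{c}0.png"); d=np.load(c+".npy"); i=camera_info(c)
    v,u=np.mgrid[:420,:560]; P=np.stack([(u-i['cx'])/i['fx']*d,-(v-i['cy'])/i['fy']*d,-d,np.ones_like(d)],-1)@i['T'].T
    P=P[...,:3]
    near=(abs(P[...,0]-.54)<.15)&(abs(P[...,1]-.3)<.13)&(d>0)
    b,g,r=[im[...,k].astype(int) for k in range(3)]
    red=(r>120)&(g<70)&(b<80)&near&(P[...,2]>.06)
    for n,m in (("lip",red),("panel",near&(P[...,2]>.075)&(P[...,2]<.092)&~red),("body",near&(P[...,2]>.03)&(P[...,2]<.092))):
        Q=P[m]; 
        if len(Q)<5: print(c,n,len(Q)); continue
        rc=cv2.minAreaRect(Q[:,:2].astype(np.float32)*1000)
        print(c,n,len(Q),"z",np.round(np.percentile(Q[:,2],[5,50,95]),3),[np.round(x,1) for x in rc])
        print(np.round(cv2.boxPoints(rc)).tolist())
    x0,y0=(150,240) if c=="scene" else (150,190)
    cv2.imwrite(f"pics/{c}c.png",cv2.resize(im[y0:y0+90,x0:x0+110],None,fx=6,fy=6,interpolation=cv2.INTER_CUBIC)) if c=="scene" else 0
E
```

```text
scene lip 223 z [0.098 0.101 0.103] [array([572.8, 345.1]), array([24. , 96.3]), np.float64(72.9)]
[[523.0, 348.0], [615.0, 319.0], [622.0, 342.0], [530.0, 371.0]]
scene panel 940 z [0.077 0.086 0.088] [array([557.1, 275.5]), array([121. , 150.4]), np.float64(75.1)]
[[469.0, 236.0], [614.0, 198.0], [645.0, 315.0], [500.0, 353.0]]
scene body 2164 z [0.034 0.069 0.087] [array([557.2, 278.3]), array([126.6, 151.8]), np.float64(75.3)]
[[468.0, 236.0], [615.0, 198.0], [647.0, 320.0], [500.0, 359.0]]
top lip 80 z [0.096 0.101 0.107] [array([577.9, 348.2]), array([12.1, 92.7]), np.float64(78.8)]
[[531.0, 351.0], [622.0, 333.0], [625.0, 345.0], [534.0, 363.0]]
top panel 1045 z [0.078 0.085 0.091] [array([562.7, 286.6]), array([145.6, 153.1]), np.float64(75.6)]
[[470.0, 235.0], [619.0, 197.0], [655.0, 338.0], [507.0, 376.0]]
top body 1371 z [0.043 0.083 0.09 ] [array([592. , 278.5]), array([145.7, 215.8]), np.float64(75.1)]
[[469.0, 236.0], [678.0, 180.0], [715.0, 321.0], [506.0, 377.0]]
```

View pics/scenec.png

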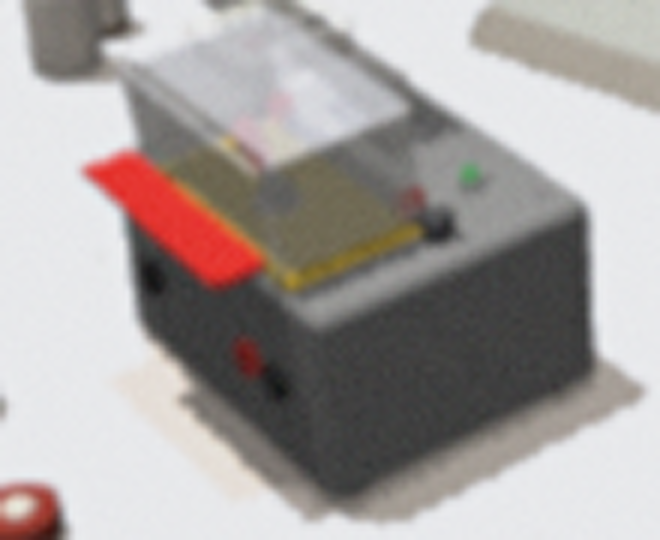

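The close crop shows the guard shut, with the clear hood above the yellow plate and the red lip overhanging the front from (100,165) to (240,270). The toggle is under the hood. The unit's origin is at about (0.565, 0.305), and its x axis points along (-0.256, -0.967). Next I need heights along the travel path.

```bash
python3 - <<'E'
from h import *
A=[]
for c in ["scene","top"]:
    d=np.load(c+".npy"); i=camera_info(c)
    v,u=np.mgrid[:420,:560]; P=(np.stack([(u-i['cx'])/i['fx']*d,-(v-i['cy'])/i['fy']*d,-d,np.ones_like(d)],-1)@i['T'].T)[...,:3]
    A.append(P[(d>0)])
P=np.vstack(A); P=P[(P[:,2]<.9)]
print("y->",[f"{y:.1f}" for y in np.arange(-.6,1.0,.1)])
for x in np.arange(.2,1.2,.1):
    print(f"{x:.1f}",[ (lambda q: int(100*np.percentile(q,99)) if len(q) else None)(P[(abs(P[:,0]-x)<.05)&(abs(P[:,1]-y)<.05),2]) for y in np.arange(-.6,1.0,.1)])
# target orientation
from scipy.spatial.transform import Rotation as R
a=np.radians(-104.7); s=np.radians(25)
z=np.array([np.cos(a)*np.cos(s),np.sin(a)*np.cos(s),-np.sin(s)])
q=state()['tool_rot']; R0=R.from_quat(np.r_[q[1:],q[0]])
for sg in(1,-1):
    y=sg*np.array([-np.sin(a),np.cos(a),0]); T=R.from_matrix(np.c_[np.cross(y,z),y,z])
    Rz=R.from_euler('z',100,degrees=True)*R0
    print(sg,(T*Rz.inv()).as_rotvec(degrees=True).round(1), T.as_quat().round(3))
E
```

```text
y-> ['-0.6', '-0.5', '-0.4', '-0.3', '-0.2', '-0.1', '-0.0', '0.1', '0.2', '0.3', '0.4', '0.5', '0.6', '0.7', '0.8', '0.9']
0.2 [47, 56, 60, 63, 65, 66, 72, 71, -65, -73, -73, -73, -73, -73, -73, -73]
0.3 [55, 56, 56, 0, 0, 0, 68, 0, 0, 0, 0, 0, -73, -73, -73, -73]
0.4 [42, 1, 0, 0, 2, 4, 1, 0, 0, 0, 0, 0, -73, -73, -72, -73]
0.5 [45, 44, 2, 2, 2, 39, 39, 1, 9, 14, 10, 0, -73, -73, -73, -73]
0.6 [47, 45, 0, 0, 2, 39, 38, 22, 9, 15, 10, 0, None, -73, -73, -73]
0.7 [38, 45, 0, 15, 23, 39, 37, 25, 6, 1, 2, 0, None, -73, -73, -73]
0.8 [55, 55, 55, 55, 55, 55, 55, 82, 84, 86, 86, 86, 83, 63, -73, -73]
0.9 [55, 55, 55, 55, 55, 55, 55, 55, 5, 4, 24, 22, 72, -73, -73, -73]
1.0 [54, 54, 54, 55, 55, 55, 55, 55, 29, 29, 29, 27, None, -72, -72, -72]
1.1 [66, 65, 65, 65, 65, 64, 50, 50, 50, 50, 49, 17, 6, 6, 6, 6]
1 [-65.8 -11.8 -44.1] [ 0.668  0.515 -0.425  0.328]
-1 [-14.   78.3 113.3] [-0.515  0.668 -0.328 -0.425]
```

```bash
python3 -m handwheel '[[[0.006,0.03,0.028,0,0,5],[0.006,0.03,0.028,0,0,5],[0.006,0.03,0.028,0,0,5],[0.006,0.03,0.028,0,0,5],[0.006,0.03,0.028,0,0,5],[0.006,0.03,0.028,0,0,5],[0.006,0.03,0.028,0,0,5],[0.006,0.03,0.028,0,0,5],[0.007,0.037,0.001,0,0,5],[0.007,0.037,0.001,0,0,5],[0.007,0.037,0.001,0,0,5],[0.007,0.037,0.001,0,0,5],[0.007,0.037,0.001,0,0,5],[0.007,0.037,0.001,0,0,5],[0.007,0.037,0.001,0,0,5],[0.007,0.037,0.001,0,0,5],[0.007,0.037,0.001,0,0,5],[0.007,0.037,0.001,0,0,5],[0.007,0.037,0.001,0,0,5],[0.007,0.037,0.001,0,0,5]]]' 0; python3 -c "
from plant import state; print(state()['joint_pos'].round(2))"
```

```text
time: 2.77
tool_pos: [0.3961, 0.1197, 0.4677]
tool_rot: [0.001, 0.459, 0.888, 0.0]
contact_force: [1.1, -1.0, -0.6]
gripper_width: 0.0
grasp_force: 0.0
[ 0.11 -0.48  1.68 -0.    1.94 -0.5 ]
```

```bash
python3 -m handwheel '[[[0.0146,0.022,-0.004,-4.7,-0.84,-3.15],[0.0146,0.022,-0.004,-4.7,-0.84,-3.15],[0.0146,0.022,-0.004,-4.7,-0.84,-3.15],[0.0146,0.022,-0.004,-4.7,-0.84,-3.15],[0.0146,0.022,-0.004,-4.7,-0.84,-3.15],[0.0146,0.022,-0.004,-4.7,-0.84,-3.15],[0.0146,0.022,-0.004,-4.7,-0.84,-3.15]]]'; python3 -c "
from plant import state; print(state()['joint_pos'].round(2))"
```

```text
time: 3.35
tool_pos: [0.4988, 0.2735, 0.4397]
tool_rot: [0.176, 0.601, 0.746, -0.227]
contact_force: [0.2, -0.7, -0.4]
gripper_width: 0.003
grasp_force: 0.0
[ 0.59  0.09  1.31 -0.53  2.04  0.21]
```

```bash
python3 -m handwheel '[[[0.0146,0.022,-0.016,-4.7,-0.84,-3.15],[0.0146,0.022,-0.016,-4.7,-0.84,-3.15],[0.0146,0.022,-0.016,-4.7,-0.84,-3.15],[0.0146,0.022,-0.016,-4.7,-0.84,-3.15],[0.0146,0.022,-0.016,-4.7,-0.84,-3.15],[0.0146,0.022,-0.016,-4.7,-0.84,-3.15],[0.0146,0.022,-0.016,-4.7,-0.84,-3.15]]]'; cat > rep.py <<'E'
from h import *
from scipy.spatial.transform import Rotation as R
O=np.array([.565,.305]); a=np.radians(-104.7); ux=np.array([np.cos(a),np.sin(a)]); uy=np.array([-ux[1],ux[0]])
s=state(); p=s['tool_pos']; q=s['tool_rot']; r=R.from_quat(np.r_[q[1:],q[0]]).as_matrix()
d=p[:2]-O; print("unit frame mm",np.round([d@ux*1e3,d@uy*1e3,p[2]*1e3],1),"j",s['joint_pos'].round(2),"F",np.round([s['contact_force'][:2]@ux,s['contact_force'][:2]@uy,s['contact_force'][2]],1))
z=np.radians(25); zt=np.r_[ux*np.cos(z),-np.sin(z)]; y=np.r_[uy,0]; T=np.c_[np.cross(y,zt),y,zt]
print("rot to go",R.from_matrix(T@r.T).as_rotvec(degrees=True).round(1))
E
python3 rep.py
```

```text
time: 3.93
tool_pos: [0.6008, 0.4271, 0.3263]
tool_rot: [0.329, 0.668, 0.514, -0.426]
contact_force: [0.8, 0.1, 0.9]
gripper_width: -0.003
grasp_force: 0.0
unit frame mm [-127.2    3.7  326.3] j [ 0.71  0.88  0.64 -0.93  2.45  0.49] F [-0.3  0.7  0.9]
rot to go [0.1 0.  0.1]
```

```bash
python3 -m handwheel '[[[0,0,-0.033,0,0,0],[0,0,-0.033,0,0,0],[0,0,-0.033,0,0,0],[0,0,-0.033,0,0,0],[0,0,-0.033,0,0,0],[0,0,-0.033,0,0,0],[0,0,0,0,0,0]]]'; python3 rep.py; python3 - <<'E'
from h import *
c="wrist"; im,d=grab_frame(c); cv2.imwrite("pics/w1.png",im)
print(camera_info(c)['T'].round(3).tolist())
for t in ["guard_lip","toggle_tip"]:
    for r in pinpoint(c,t)[:1]:
        u,v=r['position']; print(t,round(r['conf'],2),u,v,world(c,u,v,d[int(v),int(u)]).round(4))
O=np.array([.565,.305]); a=np.radians(-104.7); ux=np.array([np.cos(a),np.sin(a)])
print("expect lip",proj(c,np.r_[O-.0535*ux,.098]),"tip",proj(c,np.r_[O-.014*ux,.125]))
E
```

```text
time: 4.52
tool_pos: [0.5984, 0.4237, 0.1194]
tool_rot: [0.327, 0.664, 0.516, -0.431]
contact_force: [-1.7, -0.6, -2.5]
gripper_width: 0.0
grasp_force: 0.0
unit frame mm [-123.3    2.2  119.4] j [ 0.71  1.03  0.76 -0.74  2.27  0.75] F [ 1.  -1.5 -2.5]
rot to go [ 0.4 -0.7 -0.1]
[[0.967, 0.024, 0.252, 0.64], [-0.253, 0.124, 0.96, 0.58], [-0.008, -0.992, 0.126, 0.113], [0.0, 0.0, 0.0, 1.0]]
guard_lip 0.77 273.7 234.3 [0.5786 0.3589 0.1042]
expect lip (np.float64(273.58086511209297), np.float64(222.97889259575803)) tip (np.float64(274.23934136271157), np.float64(257.65155281351247))
```

View pics/w1.png

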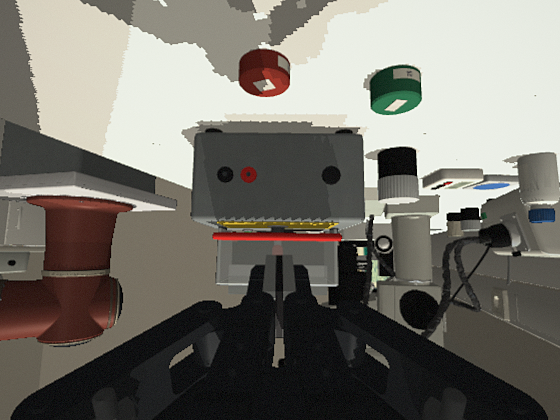

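The wrist view is upside down. It shows the lip at row 236, columns 213–343, with the shut fingers at column 278, so they are centred on it. The specimens at (265,72) and (396,88) are clear.

```bash
python3 -m handwheel '[[[0,0,-0.024,0,0,0],[0,0,-0.024,0,0,0],[-0.0048,-0.0174,0,0,0,0],[-0.0048,-0.0174,0,0,0,0],[-0.0048,-0.0174,0,0,0,0],[0,0,0,0,0,0],[0,0,0,0,0,0]]]'; python3 rep.py
```

```text
time: 5.25
tool_pos: [0.5877, 0.374, 0.0853]
tool_rot: [0.328, 0.669, 0.515, -0.423]
contact_force: [-0.2, 0.9, 0.5]
gripper_width: 0.003
grasp_force: 0.0
unit frame mm [-72.5   4.5  85.3] j [ 0.68  0.95  0.94 -0.7   2.16  0.83] F [-0.8 -0.4  0.5]
rot to go [-0.2  0.2  0. ]
```

```bash
python3 -m handwheel '[[[-0.004,0.001,-0.014,0,0,0],[-0.0037,-0.014,0,0,0,0],[-0.0037,-0.014,0,0,0,0],[0,0,0,0,0,0],[0,0,0,0,0,0]]]'; python3 rep.py
```

```text
time: 5.67
tool_pos: [0.5751, 0.3472, 0.0674]
tool_rot: [0.328, 0.668, 0.516, -0.425]
contact_force: [-0.2, 0.9, 0.5]
gripper_width: 0.003
grasp_force: 0.0
unit frame mm [-43.4  -0.9  67.4] j [ 0.66  0.91  1.04 -0.7   2.11  0.85] F [-0.9 -0.4  0.5]
rot to go [-0.1 -0.  -0. ]
```

```bash
python3 -m handwheel '[[[0,0,0.005,0,0,0],[0,0,0.005,0,0,0],[0,0,0.005,0,0,0],[0,0,0.005,0,0,0],[0,0,0.005,0,0,0],[0,0,0.005,0,0,0],[0,0,0.005,0,0,0],[0,0,0,0,0,0]]]'; python3 rep.py;  python3 -m handwheel '[[[0,0,0.005,0,0,0],[0,0,0.005,0,0,0],[0,0,0.005,0,0,0],[0,0,0.003,0,0,0],[0,0,0,0,0,0]]]'; python3 rep.py;python3 - <<'E'
from h import *
im,d=grab_frame("scene"); a=im[215:325,130:270]
im,d=grab_frame("wrist")
cv2.imwrite("pics/m1.png",np.hstack([cv2.resize(a,None,fx=3,fy=3,interpolation=cv2.INTER_CUBIC),cv2.resize(im[150:370,160:420],(380,330))]))
E
```

```text
time: 6.33
tool_pos: [0.5754, 0.3469, 0.1039]
tool_rot: [0.328, 0.668, 0.516, -0.424]
contact_force: [0.8, 0.4, -0.2]
gripper_width: 0.001
grasp_force: 0.3
unit frame mm [-43.1  -0.5 103.9] j [ 0.66  0.86  1.04 -0.71  2.14  0.82] F [-0.6  0.7 -0.2]
rot to go [-0.1  0.1 -0. ]
time: 6.75
tool_pos: [0.5753, 0.3468, 0.1216]
tool_rot: [0.328, 0.668, 0.516, -0.425]
contact_force: [-0.8, -0.5, -0.1]
gripper_width: 0.001
grasp_force: 0.2
unit frame mm [-43.   -0.6 121.6] j [ 0.66  0.84  1.05 -0.72  2.15  0.81] F [ 0.7 -0.7 -0.1]
rot to go [-0.1  0.  -0. ]
```

View pics/m1.png

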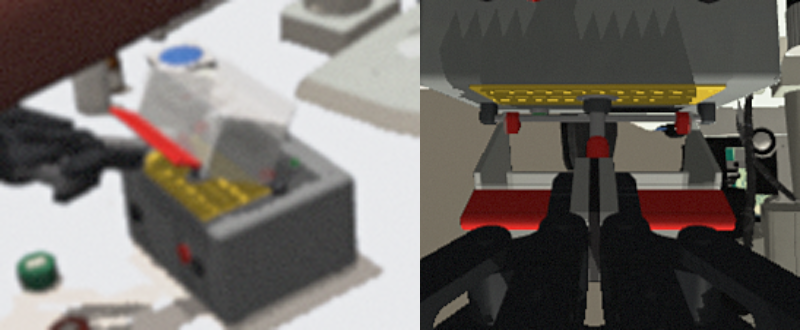

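The guard is up on the finger, and the wrist view shows the toggle sleeve at (597,148) in line with the fingertips. I'll advance now.

```bash
python3 -m handwheel '[[[-0.0013,-0.005,0,0,0,0],[-0.0013,-0.005,0,0,0,0],[-0.0013,-0.005,0,0,0,0],[-0.001,-0.0039,0,0,0,0],[-0.001,-0.0039,0,0,0,0],[-0.001,-0.0039,0,0,0,0],[0,0,0,0,0,0]]]'; python3 rep.py;  python3 -m handwheel '[[[-0.001,-0.0039,0,0,0,0],[-0.001,-0.0039,0,0,0,0],[-0.001,-0.0039,0,0,0,0],[0,0,0,0,0,0]]]'; python3 rep.py
```

```text
time: 7.43
tool_pos: [0.5682, 0.3194, 0.1211]
tool_rot: [0.328, 0.668, 0.515, -0.425]
contact_force: [0.5, 1.0, -0.0]
gripper_width: 0.003
grasp_force: 0.2
unit frame mm [-14.7  -0.6 121.1] j [ 0.64  0.79  1.13 -0.72  2.12  0.81] F [-1.1  0.3 -0. ]
rot to go [-0.1  0.   0. ]
time: 7.77
tool_pos: [0.5649, 0.3074, 0.1202]
tool_rot: [0.328, 0.668, 0.516, -0.426]
contact_force: [-0.2, 0.5, 1.3]
gripper_width: -0.001
grasp_force: 0.7
unit frame mm [ -2.3  -0.7 120.2] j [ 0.63  0.77  1.16 -0.73  2.1   0.82] F [-0.4 -0.3  1.3]
rot to go [-0.  -0.1 -0. ]
```

```bash
python3 -m handwheel '[[[-0.0008,-0.0029,0,0,0,0],[-0.0008,-0.0029,0,0,0,0],[0,0,0,0,0,0]]]'; python3 rep.py;  python3 -m handwheel '[[[-0.0005,-0.0019,0,0,0,0],[0,0,0,0,0,0]]]'; python3 rep.py;python3 - <<'E'
from h import *
im,d=grab_frame("scene"); a=im[215:325,130:270]
im,d=grab_frame("wrist")
cv2.imwrite("pics/m2.png",np.hstack([cv2.resize(a,None,fx=3,fy=3,interpolation=cv2.INTER_CUBIC),cv2.resize(im[150:370,160:420],(380,330))]))
E
```

```text
time: 8.02
tool_pos: [0.5633, 0.3017, 0.1197]
tool_rot: [0.328, 0.667, 0.516, -0.426]
contact_force: [-0.2, -0.8, -0.8]
gripper_width: -0.001
grasp_force: 0.4
unit frame mm [  3.6  -0.8 119.7] j [ 0.63  0.76  1.18 -0.73  2.1   0.82] F [ 0.8 -0.  -0.8]
rot to go [-0.  -0.1 -0. ]
time: 8.18
tool_pos: [0.5629, 0.3004, 0.1198]
tool_rot: [0.327, 0.668, 0.516, -0.425]
contact_force: [1.1, 2.3, -1.4]
gripper_width: -0.002
grasp_force: 0.9
unit frame mm [  5.   -0.9 119.8] j [ 0.63  0.76  1.18 -0.73  2.09  0.82] F [-2.5  0.5 -1.4]
rot to go [-0.1 -0.1 -0. ]
```

View pics/m2.png

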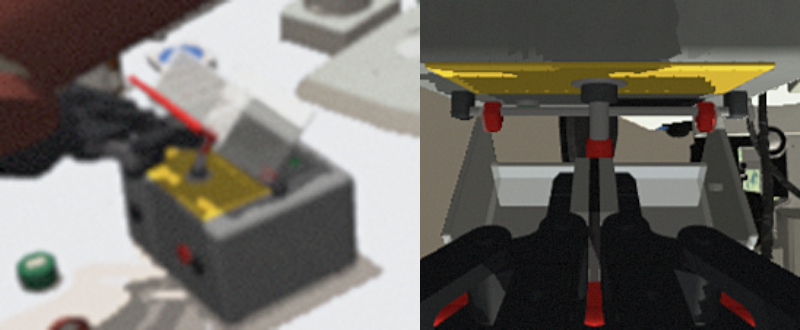

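The guard is still resting on the finger (the lip runs from (130,80) to (210,140)) and the toggle leans back in front of the tips. The force is beginning to rise, so I'll push on to the stop in small steps.

```bash
for i in 1; do python3 -m handwheel '[[[-0.0004,-0.0014,0,0,0,0],[0,0,0,0,0,0]]]' >/dev/null; python3 rep.py;  python3 -m handwheel '[[[-0.0003,-0.001,0,0,0,0],[0,0,0,0,0,0]]]'>/dev/null; python3 rep.py; done
```

```text
unit frame mm [  5.4  -0.9 120.2] j [ 0.63  0.76  1.18 -0.73  2.09  0.82] F [-5.7  0.9 -1.2]
rot to go [-0.2  0.  -0.1]
unit frame mm [  5.6  -0.8 120.2] j [ 0.63  0.75  1.19 -0.73  2.09  0.82] F [-10.1  -0.1  -1.6]
rot to go [-0.3  0.1 -0.2]
```

The toggle is at its stop: force rises to 10 N with no further travel. I'll retrace the path out.

```bash
python3 -m handwheel '[[[0.0013,0.005,0,0,0,0],[0.002,0.0077,0,0,0,0],[0.002,0.0077,0,0,0,0],[0.002,0.0077,0,0,0,0],[0.002,0.0077,0,0,0,0],[0.002,0.0077,0,0,0,0],[0.001,0.004,0,0,0,0],[0,0,0,0,0,0]]]'>/dev/null; python3 rep.py
```

```text
unit frame mm [-42.6  -1.1 120.1] j [ 0.66  0.84  1.05 -0.72  2.15  0.81] F [-0.5 -0.7 -0.9]
rot to go [-0.1 -0.  -0.1]
```

```bash
python3 -m handwheel '[[[0.0004,0.0015,-0.005,0,0,0],[0,0,-0.006,0,0,0],[0,0,-0.006,0,0,0],[0,0,-0.006,0,0,0],[0,0,-0.006,0,0,0],[0,0,-0.006,0,0,0],[0,0,-0.006,0,0,0],[0,0,-0.006,0,0,0],[0,0,-0.006,0,0,0],[0,0,0,0,0,0]]]'>/dev/null; python3 rep.py
python3 -m handwheel '[[[0.0025,0.0097,0,0,0,0],[0.005,0.0193,0,0,0,0],[0.005,0.0193,0,0,0,0],[0.005,0.0193,0,0,0,0],[0,0,0.02,0,0,0],[0,0,0.03,0,0,0],[0,0,0,0,0,0]]]'>/dev/null; python3 rep.py;python3 - <<'E'
from h import *
im,d=grab_frame("scene"); a=im[215:325,130:270]
im,d=grab_frame("wrist")
cv2.imwrite("pics/m3.png",np.hstack([cv2.resize(a,None,fx=3,fy=3,interpolation=cv2.INTER_CUBIC),cv2.resize(im[100:320,160:420],(380,330))]))
E
```

```text
unit frame mm [-42.5  -1.4  65.5] j [ 0.66  0.91  1.04 -0.7   2.11  0.85] F [-0.6  0.  -0.6]
rot to go [ 0.  -0.2 -0. ]
unit frame mm [-114.8    0.   124.7] j [ 0.71  0.99  0.81 -0.73  2.25  0.78] F [-0.6  1.3  2. ]
rot to go [-0.3  0.4  0. ]
```

View pics/m3.png

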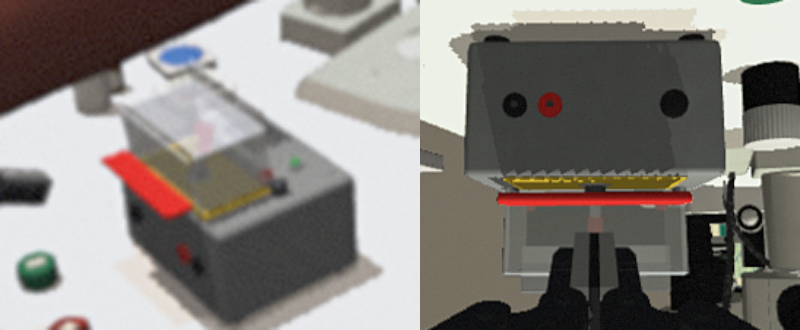

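The guard is fully shut with the lip level, and the red sleeve at (205,135) leans back. The specimens are where they were and the robot is clear.

```bash
python3 -m handwheel '[[[0,0,0,0,0,0],[0,0,0,0,0,0],[0,0,0,0,0,0]]]'; python3 -c "
from plant import job_done; print(job_done())"
```

```text
time: 11.05
tool_pos: [0.5921, 0.4139, 0.1162]
tool_rot: [0.328, 0.667, 0.516, -0.426]
contact_force: [-0.7, -0.5, -0.6]
gripper_width: 0.0
grasp_force: 0.0
the job is handed in; nothing more can be done
None
```

The supply unit's toggle is pushed to its back stop (on), the guard has dropped shut, the arm is clear, and I handed the job in at about 11 s; the push read about 10 N, and no verdict came back.

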